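# Report an uncapped dosing tank

### The job

Report the fault on this bench by pointing, with nothing picked up or pinched: first point with the fingertips at the one tank that has no cap, holding them about two centimetres above the middle of its open mouth for two seconds, and then in the same way at the middle of the screw cap lying loose on the bench, for two seconds. Then push the reject toggle fully over to its other side, away from the robot, and leave it there. Touch neither the tanks nor the cap, keep the fingertips at least five centimetres above the capped tanks when passing over them, and leave everything else where it is.

Things in the scene. Friction and masses are not known exactly. Their poses are not given: they have to be found in the camera images.
- tank_open: the tank without a cap: frosted white plastic, 60 x 60 mm body with a 66 x 66 mm white shoulder whose top is at 92 mm, and an open round neck (40 mm outside, 33 mm inside diameter) rising to 106 mm. Loose, upright on the bench, 0.25 to 0.5 kg. Origin: centre of its underside, z up. It stands in a row with the two capped tanks, in any of the three places.
- tank_open_mouth (a point): centre of the rim of the open neck, 106 mm above the bench: the first thing to point at
- loose_cap: the loose white ribbed screw cap, 46 mm diameter, 16 mm high, lying flat, top up, on the bench nearer the robot than the tanks, to the left or to the right. It looks like the caps on the other tanks. Origin: centre of its underside
- loose_cap_top (a point): centre of the cap's top face, 16 mm above the bench: the second thing to point at
- tank_capped_a: a tank of the same make with its cap on (46 mm diameter, top at 110 mm): leave alone. Origin: centre of its underside
- tank_capped_b: the other tank with its cap on, same as tank_capped_a: leave alone
- tank_capped_a_top (a point): centre of the top of the cap on tank_capped_a, 110 mm above the bench
- tank_capped_b_top (a point): centre of the top of the cap on tank_capped_b, 110 mm above the bench
- reject (a joint): angle of the reject toggle (rad): 0 = leaning 0.5 rad towards the robot side (its base's -x), 0.5 = upright, 1.0 = stop on the far side (base's +x). It starts at 0 to 0.15. It has light friction (about 1 N at the ball) and stays where it is left
- reject_base: grey block of the toggle, 70 x 50 x 25 mm, fixed to the bench, on the side of the bench where the loose cap is not. Origin: centre of its underside; the toggle swings in its x-z plane from -x to +x about a pivot line along y at 22 mm height above the origin
- reject_tip (a point): centre of the black ball (26 mm diameter) at the toggle's end, 80 mm from the pivot, on a 10 mm thick steel rod; about 92 mm above the bench at either stop, 102 mm when upright
- screwdriver: bystander: screwdriver, 180 mm long, lying across in front of the robot. Origin near its middle
- gasket: bystander: black rubber ring, 48 mm outside, 30 mm inside diameter, 6 mm high. Origin: centre of its underside
- filter: bystander: small stepped white filter, 28 mm diameter, 32 mm high, upright. Origin: centre of its underside
- beaker: bystander: glass cup, 70 mm rim diameter, 85 mm high, left of the tanks. Origin: centre of its underside
- jar: bystander: white jar with a black lid, 60 mm diameter, 80 mm high, right of the tanks. Origin: centre of its underside
- rule: bystander: steel rule 300 x 28 x 4 mm lying across, behind the tanks to the right. Origin: centre of its underside, length along its y
- dip_tube: bystander: white plastic dip tube, about 165 mm long and 22 mm high, lying across behind the tanks to the left, length along its y. Origin near its middle
Not all that is in view belongs to the job. What is shaped like the tank_open but red or yellow is not meant.

How it is judged:
On the way, in this order (a step that is already met when the one before it is completed fails the run):
1. the fingertips are held just above the mouth of the uncapped tank, without contact (horizontal distance between the grasp point and tank_open_mouth below 0.02 m and z of the grasp point in the frame of tank_open_mouth between 0.02 and 0.07 m), for 1.5 s.
2. the fingertips are held just above the loose cap, without contact (horizontal distance between the grasp point and loose_cap_top below 0.02 m and z of the grasp point in the frame of loose_cap_top between 0.02 and 0.07 m), for 1.5 s.
3. the reject toggle is pushed over to its far side (value of joint reject above 0.88 rad), for 0.1 s.
At the end, for the whole second after the job is handed in: After both pointings, in order (fingertips within 20 mm sideways and 1 to 50 mm above the point, for 1.5 s each), the reject toggle stands at 0.88 rad or more of its 1.0 rad swing; all tanks and the loose cap are upright, at rest and within 12 mm of where they were; the bystanders within 20 mm (value of joint reject above 0.88 rad and distance of each of tank_open, tank_capped_a, tank_capped_b, loose_cap from where it was at the start of the episode below 0.012 m and angle between each of tank_open, tank_capped_a, tank_capped_b, loose_cap's own z axis and vertical below 0.1 rad and linear speed of each of tank_open, tank_capped_a, tank_capped_b, loose_cap below 0.02 m/s and distance of each of screwdriver, gasket, filter, beaker, jar, rule, dip_tube from where it was at the start of the episode below 0.02 m); the robot touches nothing.
It fails at once if a tank or the loose cap is touched by the robot (contact force between any of the fingers, the arm and tank_open above 0.5 N or contact force between any of the fingers, the arm and tank_capped_a above 0.5 N or contact force between any of the fingers, the arm and tank_capped_b above 0.5 N or contact force between any of the fingers, the arm and loose_cap above 0.5 N).
It fails at once if a tank or the loose cap is lifted, pushed or tipped (distance of any of tank_open, tank_capped_a, tank_capped_b, loose_cap from where it was at the start of the episode above 0.012 m).
It fails at once if a capped tank is pointed at or passed over low (fingertips less than about 4 cm above the cap) ((horizontal distance between the grasp point and tank_capped_a_top below 0.025 m and height (world z) of the grasp point below 0.165 m) or (horizontal distance between the grasp point and tank_capped_b_top below 0.025 m and height (world z) of the grasp point below 0.165 m)).
It fails at once if a bystander is lifted or displaced by more than 2 cm (distance of any of screwdriver, gasket, filter, beaker, jar, rule, dip_tube from where it was at the start of the episode above 0.02 m).
It also fails if it takes over 61 s, if anything falls off the work surface, if the arm or the gripper's body presses on something with over 40 N, if the wrist force passes 120 N, or if a joint passes its speed limit or range.

### The arm

A 7-joint arm with a two-finger parallel gripper is mounted at the origin on the work surface. World frame = base frame: x ahead of the robot, y to its left, z up, the work surface at z = 0. Lengths are in m, angles in rad, forces in N, time in s.
With the tool pointing down it reaches from about 0.4 to 0.9 m from the base axis. Payload 5.6 kg.
Tool frame: the origin (TCP) lies on the centre line of the jaws, within the pads' length; the fingertips stand 17 mm ahead of it and the grasp point (between the pads) lies 2 mm behind it; y points along the fingers, x is the direction in which the jaws open and shut, and the axes are right-handed (so a half turn about y gives the same grasp; the last joint's range is limited). The gripper opens to 92 mm and grips with 3 to 60 N. Pads are 20 mm wide; open, the fingers measure 128 mm over their backs; the gripper's body (75 mm by 189 mm) begins 69 mm behind the grasp point.
Start: joints at [1.269, 0.468, -0.012, 1.603, 0.006, 1.071, -0.056], TCP at [0.166, -0.628, 0.232] pointing down, gripper open.
Joint ranges: [-2.53, 2.53], [-0.31, 2.02], [-1.57, 1.55], [0.28, 2.44], [-1.29, 4.43], [0.15, 1.84], [-2.92, 2.92]. Speed limits (rad/s): [2.57, 2.57, 3.14, 3.14, 3.14, 3.14, 3.14].

### API

Orientations are given as a unit quaternion [x, y, z, w].
In Python, from workcell import observe, capture, finish_job gives the robot as it stands. The module is installed in compiled form; this text tells all that it offers.
- The arm moves only by the tool step_arm, never from a script. Its argument "increments" is a list of rows, each an object of numbers: "hand": the finger opening in m, from 0 to 0.0919; "x", "y", "z": the shift along the tool's x, y, z in m; "spin": the turn about the tool's y in degrees. In form: [{"hand": .., "x": .., "y": .., "z": .., "spin": ..}, ...]. A call has 1 to 20 rows; each row shifts and turns the commanded pose from where the row before left it, along the tool's axes as they then stand; what a row does not reach is not made up. A row lasts 1/12 s, in which the tool goes at most 41.7 mm and 7.16 degrees, less where a joint would pass 70% of its speed; a pose out of reach is approached as far as the arm can. A call is refused whole if a number of a shift passes 0.0417 or a number of a turn 7.16, either way. A call with a gripper value outside its range is refused whole. The fingers move at their own pace and stop on an object; "squeeze" is the grip in N (left out, the last holds). Time passes only in rows, so rows that do not move let the fingers close. It gives the time, the measured TCP pose, the force and the opening at its end, in the units of the state.
- observe(): the state, without advancing time (a new reading comes with each control period).
- capture(name): name is "scene" or "top"; returns a dict with "image" (420x560x3 uint8, blue, green, red), "fovy" (degrees; the focal length in pixels is half the picture's height over the tangent of half this angle, whatever the lens; pixels are square), "cx", "cy" (the principal point, pixels), "rvec" (rotation vector, rad) and "tvec" (3), from world to camera coordinates, as OpenCV has them. Camera axes: x right, y down, z forward; pixel columns grow to the right and rows downward; lengths in m; the calibration is good to about 2 mm. A picture is of the moment at which its call begins. There is no depth.
- finish_job(): hands the job in, once; it reports no verdict.
The state is a dict: "t": time; "q": joint angles; "dq": joint speeds; "tau": joint torques, N m; "ee_pos": TCP position; "tool_rot": TCP orientation; "force": force on the tool from outside, world axes, zero at the start; "moment": the same for the moment, N m; "width": finger opening in m.
Only numpy, scipy, OpenCV 4.12 (cv2) and the standard library are available. Lean on these libraries where they do the work, as an engineer would, in place of code of your own. Each camera call takes 0.05 s, during which the arm holds its last target. There are 200 camera calls.

## Working session

There is one attempt and no reset: what is moved stays moved. The work goes in short steps, Python scripts to look and compute and a tool call to move; the robot and the scene stay as the last step left them, time stands still between calls to the robot, and variables do not carry over. Pictures are saved under pics/ and viewed, about 8 in all and at most 12, crops included, and the job is handed in when it is done.

Besides the shell and the picture viewer there is one more tool, called after ">>>" as name(argument=value, ...) on one line, values as JSON. step_arm: Moves the arm, as the interface text tells. Its arguments: {"type":"object","properties":{"increments":{"type":"array","items":{"type":"object","properties":{"hand":{"type":"number"},"x":{"type":"number"},"y":{"type":"number"},"z":{"type":"number"},"spin":{"type":"number"}}}},"squeeze":{"type":"number"}},"required":["increments"]}

```bash
mkdir -p pics && cat > h.py <<'E'
import numpy as np,cv2,json
from workcell import observe,capture
def shot(cam,name):
    c=capture(cam);cv2.imwrite(f'pics/{name}.png',c['image'])
    np.save(f'pics/{name}.npy',c,allow_pickle=True);return c
def load(name): return np.load(f'pics/{name}.npy',allow_pickle=True).item()
def K(c):
    h=c['image'].shape[0];f=h/2/np.tan(np.radians(c['fovy'])/2)
    return np.array([[f,0,c['cx']],[0,f,c['cy']],[0,0,1.]])
def at(c,u,v,z):
    R=cv2.Rodrigues(np.array(c['rvec'],float))[0];t=np.array(c['tvec'],float).ravel()
    o=-R.T@t;d=R.T@np.linalg.inv(K(c))@[u,v,1];return o+d*(z-o[2])/d[2]
def proj(c,p):
    return cv2.projectPoints(np.array(p,float).reshape(-1,3),np.array(c['rvec'],float),np.array(c['tvec'],float),K(c),None)[0].reshape(-1,2)
E
python3 - <<'E'
from h import *
for n in('scene','top'):
    c=shot(n,n+'0');print({k:v for k,v in c.items() if k!='image'})
s=observe();print(s)
from scipy.spatial.transform import Rotation as R
print(R.from_quat(s['tool_rot']).as_matrix().round(3))
E
```

```text
{'fovy': 48.586640494864525, 'cx': 283.2342552717383, 'cy': 211.51469385994235, 'rvec': array([ 1.68416113,  1.87062694, -0.76209663]), 'tvec': array([ 0.08207209, -0.37928862,  1.70788656])}
{'fovy': 45.01093054208219, 'cx': 285.46786209597343, 'cy': 207.47139390890757, 'rvec': array([ 2.17405558, -2.14256547,  0.16913644]), 'tvec': array([-0.01194118,  0.62079912,  1.1565455 ])}
{'t': 0.1, 'q': array([ 1.26901732,  0.46833511, -0.01159394,  1.60353454,  0.00597976,
        1.07142731, -0.05628912]), 'dq': array([ 0.00124517, -0.00076237,  0.00122625, -0.00125591, -0.00041089,
        0.00158554,  0.00026107]), 'tau': array([ 8.50615288e-04, -5.21641910e+01, -1.25723580e-02, -2.44362134e+01,
       -5.67697047e-02,  1.41057250e-02,  4.74942965e-05]), 'ee_pos': array([ 0.16613944, -0.62787678,  0.23070449]), 'tool_rot': array([-0.55998936,  0.4318154 , -0.43083626,  0.56064917]), 'force': array([-0.60437596,  0.17649518,  0.38179868]), 'moment': array([ 0.00547653,  0.03875579, -0.0170237 ]), 'width': 0.0919571960918875}
[[ 0.256 -0.001  0.967]
 [-0.967  0.002  0.256]
 [-0.002 -1.    -0.   ]]
```

View pics/scene0.png

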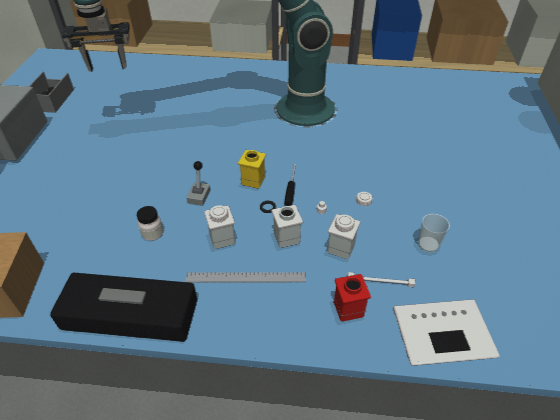

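View pics/top0.png

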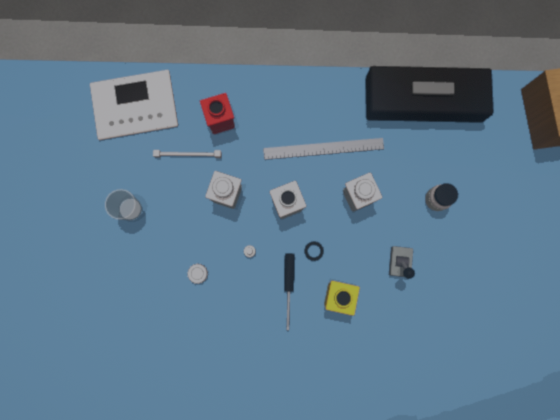

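The scene view and the top view agree. Top-view pixels:
- **White tanks:** (222,188), (288,198) and (363,188). Only the middle one shows a dark open mouth. The red (216,108) and yellow (343,298) ones are decoys.
- **Loose cap:** (197,274). The smaller white thing at (249,251) is the filter.
- **Toggle:** ball at (409,273), base at (402,262).

I'll confirm these in one enlarged crop.

```bash
python3 - <<'E'
from h import *
c=load('top0');s=load('scene0')
cv2.imwrite('pics/crop.png',cv2.resize(c['image'][150:320,170:430],None,fx=3,fy=3,interpolation=cv2.INTER_CUBIC))
for n,u,v,z in[('mouth',288,198,.106),('capA',222,188,.110),('capB',363,188,.110),('cap',197,274,.016),('ball',409,273,.092),('base',402,262,.025),('yellow',343,298,.106),('filter',249,251,.03),('beaker',121,204,.085),('jar',445,195,.08)]:
    p=at(c,u,v,z);print(n,p.round(3),'scene px',proj(s,p).round(0))
E
```

```text
mouth [ 0.634 -0.007  0.106] scene px [[287. 210.]]
capA [0.653 0.141 0.11 ] scene px [[345. 219.]]
capB [ 0.659 -0.176  0.11 ] scene px [[220. 211.]]
cap [0.462 0.204 0.016] scene px [[364. 196.]]
ball [ 0.47  -0.281  0.092] scene px [[198. 166.]]
base [ 0.497 -0.282  0.025] scene px [[198. 189.]]
yellow [ 0.414 -0.131  0.106] scene px [[252. 153.]]
filter [0.518 0.082 0.03 ] scene px [[322. 202.]]
beaker [0.617 0.371 0.085] scene px [[434. 222.]]
jar [ 0.651 -0.371  0.08 ] scene px [[148. 211.]]
```

View pics/crop.png

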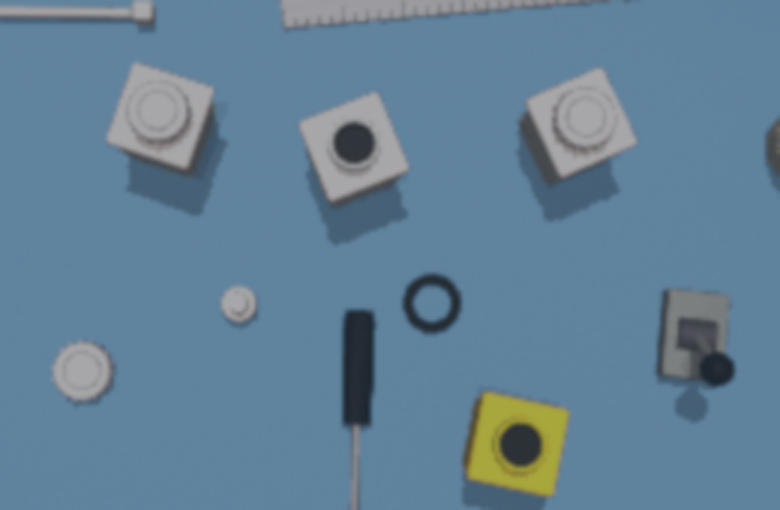

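The crop confirms it: the middle white tank's open mouth is at crop (354,143), which is top (288,198), and both neighbours have caps on. The loose cap is at crop (83,371), the filter is the small stepped piece, and the toggle leans toward the robot. Positions reprojected into the scene view match to within 3 px. Next I close the hand, spin to align with the world axes, and travel high.

>>> step_arm(increments=[{"hand": 0.004,"spin": 4.9},{"spin": 4.9},{"spin": 5.0},{"x": -0.015,"z": 0.011},{"x": -0.03,"z": 0.022},{"x": -0.03,"z": 0.022},{"x": -0.03,"z": 0.022},{"x": -0.03,"z": 0.022},{"x": -0.03,"z": 0.022},{"x": -0.03,"z": 0.022},{"x": -0.03,"z": 0.022},{"x": -0.03,"z": 0.022},{"x": -0.03,"z": 0.022},{"x": -0.03,"z": 0.022},{"x": -0.03,"z": 0.022},{"x": -0.03,"z": 0.022},{"x": -0.03,"z": 0.022},{"x": -0.015,"z": 0.011},{},{}])

```text
validation failed for argument at $.in...
```

>>> step_arm(increments=[{"hand": 0.004,"x": 0,"y": 0,"z": 0,"spin": 4.9},{"hand": 0.004,"x": 0,"y": 0,"z": 0,"spin": 4.9},{"hand": 0.004,"x": 0,"y": 0,"z": 0,"spin": 5.0},{"hand": 0.004,"x": -0.015,"y": 0,"z": 0.011,"spin": 0},{"hand": 0.004,"x": -0.03,"y": 0,"z": 0.022,"spin": 0},{"hand": 0.004,"x": -0.03,"y": 0,"z": 0.022,"spin": 0},{"hand": 0.004,"x": -0.03,"y": 0,"z": 0.022,"spin": 0},{"hand": 0.004,"x": -0.03,"y": 0,"z": 0.022,"spin": 0},{"hand": 0.004,"x": -0.03,"y": 0,"z": 0.022,"spin": 0},{"hand": 0.004,"x": -0.03,"y": 0,"z": 0.022,"spin": 0},{"hand": 0.004,"x": -0.03,"y": 0,"z": 0.022,"spin": 0},{"hand": 0.004,"x": -0.03,"y": 0,"z": 0.022,"spin": 0},{"hand": 0.004,"x": -0.03,"y": 0,"z": 0.022,"spin": 0},{"hand": 0.004,"x": -0.03,"y": 0,"z": 0.022,"spin": 0},{"hand": 0.004,"x": -0.03,"y": 0,"z": 0.022,"spin": 0},{"hand": 0.004,"x": -0.03,"y": 0,"z": 0.022,"spin": 0},{"hand": 0.004,"x": -0.03,"y": 0,"z": 0.022,"spin": 0},{"hand": 0.004,"x": -0.015,"y": 0,"z": 0.011,"spin": 0},{"hand": 0.004,"x": 0,"y": 0,"z": 0,"spin": 0},{"hand": 0.004,"x": 0,"y": 0,"z": 0,"spin": 0}])

```text
t: 1.77
ee_pos: [0.4743, -0.2074, 0.2312]
tool_rot: [0.501, -0.5, 0.499, -0.501]
force: [0.2, -0.9, -0.1]
width: 0.0041
```

>>> step_arm(increments=[{"hand": 0.004,"x": -0.025,"y": 0,"z": 0.02,"spin": 0},{"hand": 0.004,"x": -0.025,"y": 0,"z": 0.02,"spin": 0},{"hand": 0.004,"x": -0.025,"y": 0,"z": 0.02,"spin": 0},{"hand": 0.004,"x": -0.025,"y": 0,"z": 0.02,"spin": 0},{"hand": 0.004,"x": -0.025,"y": 0,"z": 0.02,"spin": 0},{"hand": 0.004,"x": -0.025,"y": 0,"z": 0.02,"spin": 0},{"hand": 0.004,"x": -0.025,"y": 0,"z": 0.02,"spin": 0},{"hand": 0.004,"x": -0.025,"y": 0,"z": 0.02,"spin": 0},{"hand": 0.004,"x": 0,"y": 0.02,"z": 0,"spin": 0},{"hand": 0.004,"x": 0,"y": 0.02,"z": 0,"spin": 0},{"hand": 0.004,"x": 0,"y": 0.02,"z": 0,"spin": 0},{"hand": 0.004,"x": 0,"y": 0.015,"z": 0,"spin": 0},{"hand": 0.004,"x": 0,"y": 0.012,"z": 0,"spin": 0},{"hand": 0.004,"x": 0,"y": 0,"z": 0,"spin": 0},{"hand": 0.004,"x": 0,"y": 0,"z": 0,"spin": 0},{"hand": 0.004,"x": 0,"y": 0,"z": 0,"spin": 0}])

```text
t: 3.1
ee_pos: [0.6347, -0.0089, 0.1455]
tool_rot: [0.5, -0.5, 0.501, -0.5]
force: [0.2, 0.3, -0.2]
width: 0.004
```

```bash
python3 - <<'E'
from h import *
c=shot('scene','s1');s=observe();print(s['ee_pos'])
print(proj(c,s['ee_pos']-[0,0,.017]))
cv2.imwrite('pics/s1c.png',cv2.resize(c['image'][130:270,190:390],None,fx=4,fy=4,interpolation=cv2.INTER_CUBIC))
E
```

```text
[ 0.63482825 -0.00866942  0.14582899]
[[286.15753388 204.05986989]]
```

View pics/s1c.png

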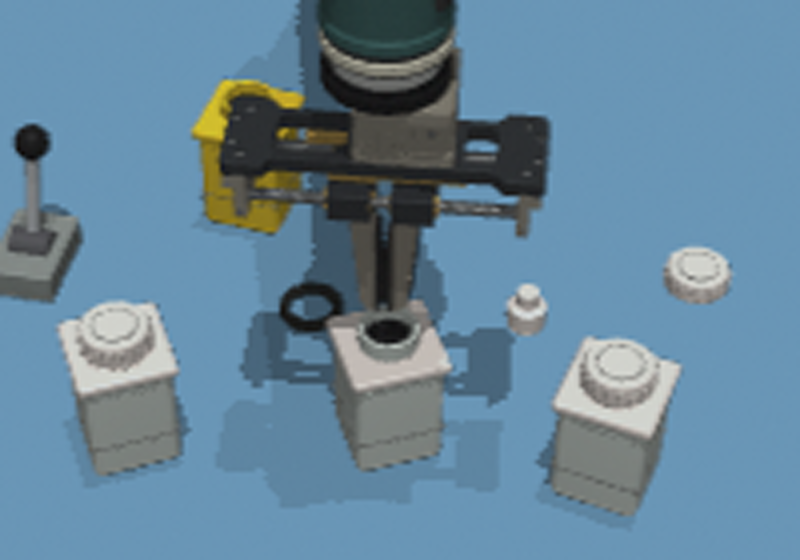

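Fingertips (crop 384,296 by projection) hang above the open mouth (crop 389,332). The scene view puts the mouth about 3 px lower than predicted, so I check the two-view fit before holding.

```bash
python3 - <<'E'
from h import *
from scipy.optimize import least_squares as L
t=load('top0');s=load('scene0')
for n,a,b,z in[('mouth',(288.1,198),(287.2,213),.106),('cap',(197.7,273.7),(364.2,198),.016)]:
    print(n,at(t,*a,z).round(4),at(s,*b,z).round(4),L(lambda p:np.r_[proj(t,[*p,z])[0]-a,proj(s,[*p,z])[0]-b],[.6,0]).x.round(4))
E
```

```text
mouth [ 0.6337 -0.0074  0.106 ] [ 0.6438 -0.005   0.106 ] [ 0.6366 -0.0065]
cap [0.4629 0.2025 0.016 ] [0.4725 0.2038 0.016 ] [0.4652 0.2032]
```

The weighted fit puts the mouth at (0.637, -0.006), and the two views each lie within 7 mm of it. I nudge over and hold for 2 s or more.

>>> step_arm(increments=[{"hand": 0.004,"x": -0.002,"y": 0.002,"z": 0.002,"spin": 0},{"hand": 0.004,"x": 0,"y": 0,"z": 0,"spin": 0},{"hand": 0.004,"x": 0,"y": 0,"z": 0,"spin": 0},{"hand": 0.004,"x": 0,"y": 0,"z": 0,"spin": 0},{"hand": 0.004,"x": 0,"y": 0,"z": 0,"spin": 0},{"hand": 0.004,"x": 0,"y": 0,"z": 0,"spin": 0},{"hand": 0.004,"x": 0,"y": 0,"z": 0,"spin": 0},{"hand": 0.004,"x": 0,"y": 0,"z": 0,"spin": 0},{"hand": 0.004,"x": 0,"y": 0,"z": 0,"spin": 0},{"hand": 0.004,"x": 0,"y": 0,"z": 0,"spin": 0},{"hand": 0.004,"x": 0,"y": 0,"z": 0,"spin": 0},{"hand": 0.004,"x": 0,"y": 0,"z": 0,"spin": 0},{"hand": 0.004,"x": 0,"y": 0,"z": 0,"spin": 0},{"hand": 0.004,"x": 0,"y": 0,"z": 0,"spin": 0},{"hand": 0.004,"x": 0,"y": 0,"z": 0,"spin": 0},{"hand": 0.004,"x": 0,"y": 0,"z": 0,"spin": 0},{"hand": 0.004,"x": 0,"y": 0,"z": 0,"spin": 0},{"hand": 0.004,"x": 0,"y": 0,"z": 0,"spin": 0},{"hand": 0.004,"x": 0,"y": 0,"z": 0,"spin": 0},{"hand": 0.004,"x": 0,"y": 0,"z": 0,"spin": 0}])

```text
t: 4.82
ee_pos: [0.636, -0.0062, 0.1426]
tool_rot: [0.5, -0.5, 0.5, -0.5]
force: [-1.3, 0.5, 0.6]
width: 0.0042
```

>>> step_arm(increments=[{"hand": 0.004,"x": 0,"y": 0,"z": 0,"spin": 0},{"hand": 0.004,"x": 0,"y": 0,"z": 0,"spin": 0},{"hand": 0.004,"x": 0,"y": 0,"z": 0,"spin": 0},{"hand": 0.004,"x": 0,"y": 0,"z": 0,"spin": 0},{"hand": 0.004,"x": 0,"y": 0,"z": 0,"spin": 0},{"hand": 0.004,"x": 0,"y": 0,"z": 0,"spin": 0},{"hand": 0.004,"x": 0,"y": 0,"z": 0,"spin": 0},{"hand": 0.004,"x": 0,"y": 0,"z": 0,"spin": 0}])

```text
t: 5.48
ee_pos: [0.636, -0.0062, 0.1425]
tool_rot: [0.5, -0.5, 0.5, -0.5]
force: [0.4, -0.8, 0.9]
width: 0.0039
```

>>> step_arm(increments=[{"hand": 0.004,"x": 0,"y": -0.025,"z": 0,"spin": 0},{"hand": 0.004,"x": 0,"y": -0.03,"z": 0,"spin": 0},{"hand": 0.004,"x": 0,"y": -0.025,"z": 0,"spin": 0},{"hand": 0.004,"x": -0.0262,"y": 0,"z": -0.0214,"spin": 0},{"hand": 0.004,"x": -0.0262,"y": 0,"z": -0.0214,"spin": 0},{"hand": 0.004,"x": -0.0262,"y": 0,"z": -0.0214,"spin": 0},{"hand": 0.004,"x": -0.0262,"y": 0,"z": -0.0214,"spin": 0},{"hand": 0.004,"x": -0.0262,"y": 0,"z": -0.0214,"spin": 0},{"hand": 0.004,"x": -0.0262,"y": 0,"z": -0.0214,"spin": 0},{"hand": 0.004,"x": -0.0262,"y": 0,"z": -0.0214,"spin": 0},{"hand": 0.004,"x": -0.0262,"y": 0,"z": -0.0214,"spin": 0},{"hand": 0.004,"x": 0,"y": 0.03,"z": 0,"spin": 0},{"hand": 0.004,"x": 0,"y": 0.03,"z": 0,"spin": 0},{"hand": 0.004,"x": 0,"y": 0.03,"z": 0,"spin": 0},{"hand": 0.004,"x": 0,"y": 0.03,"z": 0,"spin": 0},{"hand": 0.004,"x": 0,"y": 0.02,"z": 0,"spin": 0},{"hand": 0.004,"x": 0,"y": 0,"z": 0,"spin": 0},{"hand": 0.004,"x": 0,"y": 0,"z": 0,"spin": 0}])

```text
t: 6.98
ee_pos: [0.4642, 0.2033, 0.0821]
tool_rot: [0.501, -0.5, 0.499, -0.5]
force: [-0.6, 0.1, -0.6]
width: 0.0041
```

```bash
python3 - <<'E'
from h import *
c=shot('scene','s2');s=observe();print(s['ee_pos'])
print(proj(c,s['ee_pos']-[0,0,.017]))
cv2.imwrite('pics/s2c.png',cv2.resize(c['image'][130:250,290:440],None,fx=5,fy=5,interpolation=cv2.INTER_CUBIC))
E
```

```text
[0.46518285 0.20376603 0.08325875]
[[366.3777815  183.47779703]]
```

View pics/s2c.png

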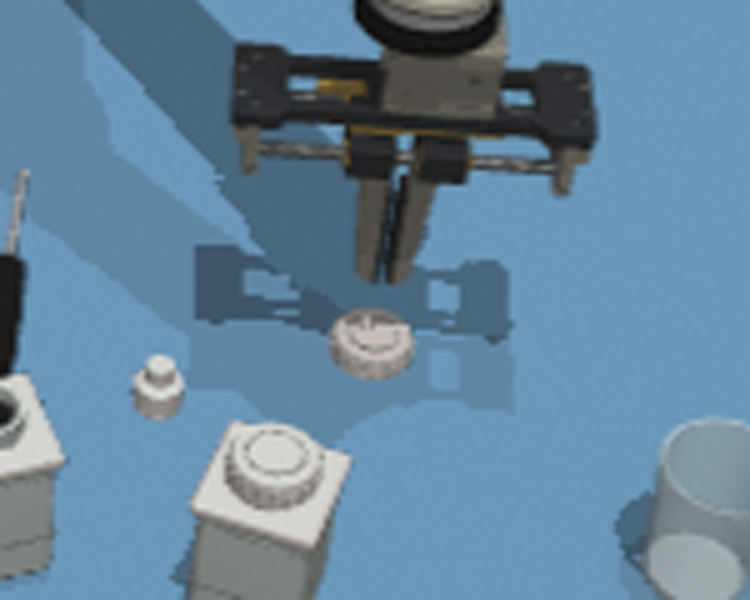

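The fingertips (crop 385,280) hang over the cap's top face (crop 372,335). The tips also appear about 2 px lower than projected, so the scene camera has the same bias and the fit stands. I lower the last 29 mm and hold.

>>> step_arm(increments=[{"hand": 0.004,"x": 0,"y": 0.015,"z": 0,"spin": 0},{"hand": 0.004,"x": 0,"y": 0.014,"z": 0.001,"spin": 0},{"hand": 0.004,"x": 0,"y": 0,"z": 0,"spin": 0},{"hand": 0.004,"x": 0,"y": 0,"z": 0,"spin": 0},{"hand": 0.004,"x": 0,"y": 0,"z": 0,"spin": 0},{"hand": 0.004,"x": 0,"y": 0,"z": 0,"spin": 0},{"hand": 0.004,"x": 0,"y": 0,"z": 0,"spin": 0},{"hand": 0.004,"x": 0,"y": 0,"z": 0,"spin": 0},{"hand": 0.004,"x": 0,"y": 0,"z": 0,"spin": 0},{"hand": 0.004,"x": 0,"y": 0,"z": 0,"spin": 0},{"hand": 0.004,"x": 0,"y": 0,"z": 0,"spin": 0},{"hand": 0.004,"x": 0,"y": 0,"z": 0,"spin": 0},{"hand": 0.004,"x": 0,"y": 0,"z": 0,"spin": 0},{"hand": 0.004,"x": 0,"y": 0,"z": 0,"spin": 0},{"hand": 0.004,"x": 0,"y": 0,"z": 0,"spin": 0},{"hand": 0.004,"x": 0,"y": 0,"z": 0,"spin": 0},{"hand": 0.004,"x": 0,"y": 0,"z": 0,"spin": 0},{"hand": 0.004,"x": 0,"y": 0,"z": 0,"spin": 0},{"hand": 0.004,"x": 0,"y": 0,"z": 0,"spin": 0},{"hand": 0.004,"x": 0,"y": 0,"z": 0,"spin": 0}])

```text
t: 8.7
ee_pos: [0.4657, 0.2033, 0.0535]
tool_rot: [0.5, -0.5, 0.5, -0.5]
force: [-0.4, 0.3, 0.9]
width: 0.0035
```

>>> step_arm(increments=[{"hand": 0.004,"x": 0,"y": 0,"z": 0,"spin": 0},{"hand": 0.004,"x": 0,"y": 0,"z": 0,"spin": 0},{"hand": 0.004,"x": 0,"y": 0,"z": 0,"spin": 0},{"hand": 0.004,"x": 0,"y": 0,"z": 0,"spin": 0},{"hand": 0.004,"x": 0,"y": 0,"z": 0,"spin": 0},{"hand": 0.004,"x": 0,"y": 0,"z": 0,"spin": 0},{"hand": 0.004,"x": 0,"y": 0,"z": 0,"spin": 0},{"hand": 0.004,"x": 0,"y": 0,"z": 0,"spin": 0},{"hand": 0.004,"x": 0,"y": 0,"z": 0,"spin": 0},{"hand": 0.004,"x": 0,"y": 0,"z": 0,"spin": 0}])

```text
t: 9.53
ee_pos: [0.4657, 0.2034, 0.0535]
tool_rot: [0.5, -0.5, 0.5, -0.5]
force: [-0.3, 0.5, 0.3]
width: 0.0039
```

>>> step_arm(increments=[{"hand": 0.004,"x": 0,"y": -0.03,"z": 0,"spin": 0},{"hand": 0.004,"x": 0,"y": -0.04,"z": 0,"spin": 0},{"hand": 0.004,"x": 0,"y": -0.04,"z": 0,"spin": 0},{"hand": 0.004,"x": 0,"y": -0.036,"z": 0,"spin": 0},{"hand": 0.004,"x": 0.0347,"y": 0,"z": -0.0033,"spin": 0},{"hand": 0.004,"x": 0.0347,"y": 0,"z": -0.0033,"spin": 0},{"hand": 0.004,"x": 0.0347,"y": 0,"z": -0.0033,"spin": 0},{"hand": 0.004,"x": 0.0347,"y": 0,"z": -0.0033,"spin": 0},{"hand": 0.004,"x": 0.0347,"y": 0,"z": -0.0033,"spin": 0},{"hand": 0.004,"x": 0.0347,"y": 0,"z": -0.0033,"spin": 0},{"hand": 0.004,"x": 0.0347,"y": 0,"z": -0.0033,"spin": 0},{"hand": 0.004,"x": 0.0347,"y": 0,"z": -0.0033,"spin": 0},{"hand": 0.004,"x": 0.0347,"y": 0,"z": -0.0033,"spin": 0},{"hand": 0.004,"x": 0.0347,"y": 0,"z": -0.0033,"spin": 0},{"hand": 0.004,"x": 0.0347,"y": 0,"z": -0.0033,"spin": 0},{"hand": 0.004,"x": 0.0347,"y": 0,"z": -0.0033,"spin": 0},{"hand": 0.004,"x": 0.0347,"y": 0,"z": -0.0033,"spin": 0},{"hand": 0.004,"x": 0.0347,"y": 0,"z": -0.0033,"spin": 0},{"hand": 0.004,"x": 0,"y": 0,"z": 0,"spin": 0},{"hand": 0.004,"x": 0,"y": 0,"z": 0,"spin": 0}])

```text
t: 11.2
ee_pos: [0.419, -0.2841, 0.1993]
tool_rot: [-0.499, 0.501, -0.501, 0.499]
force: [-0.6, 0.9, -0.7]
width: 0.0043
```

>>> step_arm(increments=[{"hand": 0.004,"x": 0,"y": 0.03,"z": 0,"spin": 0},{"hand": 0.004,"x": 0,"y": 0.03,"z": 0,"spin": 0},{"hand": 0.004,"x": 0,"y": 0.03,"z": 0,"spin": 0},{"hand": 0.004,"x": 0,"y": 0.03,"z": 0,"spin": 0},{"hand": 0.004,"x": 0,"y": 0,"z": 0,"spin": 0},{"hand": 0.004,"x": 0,"y": 0,"z": 0.01,"spin": 0},{"hand": 0.004,"x": 0,"y": 0,"z": 0.01,"spin": 0},{"hand": 0.004,"x": 0,"y": 0,"z": 0.008,"spin": 0},{"hand": 0.004,"x": 0,"y": 0,"z": 0.008,"spin": 0},{"hand": 0.004,"x": 0,"y": 0,"z": 0.008,"spin": 0},{"hand": 0.004,"x": 0,"y": 0,"z": 0.008,"spin": 0},{"hand": 0.004,"x": 0,"y": 0,"z": 0.008,"spin": 0},{"hand": 0.004,"x": 0,"y": 0,"z": 0.008,"spin": 0},{"hand": 0.004,"x": 0,"y": 0,"z": 0.006,"spin": 0},{"hand": 0.004,"x": 0,"y": 0,"z": 0.004,"spin": 0},{"hand": 0.004,"x": 0,"y": 0,"z": 0,"spin": 0},{"hand": 0.004,"x": 0,"y": 0,"z": 0,"spin": 0}])

```text
t: 12.62
ee_pos: [0.498, -0.2823, 0.0794]
tool_rot: [-0.5, 0.5, -0.5, 0.5]
force: [1.2, -0.7, -0.3]
width: 0.0041
```

```bash
python3 - <<'E'
from h import *
c=shot('scene','s3');s=observe();print(s['ee_pos'],s['force'])
for q in(.88,1.):print(q,proj(c,[.497+.08*np.sin(q-.5),-.284,.022+.08*np.cos(q-.5)]))
cv2.imwrite('pics/s3c.png',cv2.resize(c['image'][120:240,130:280],None,fx=5,fy=5,interpolation=cv2.INTER_CUBIC))
E
```

```text
[ 0.49780547 -0.28233049  0.07947405] [ 0.447289   -0.00320831 -0.17225045]
0.88 [[191.42296902 177.82987727]]
1.0 [[190.87339641 181.00419995]]
```

View pics/s3c.png

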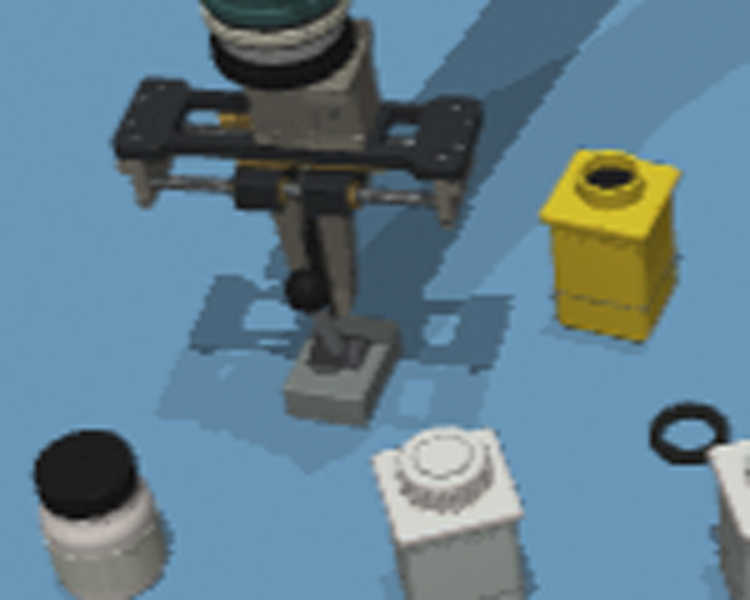

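The toggle is past upright, with the ball at crop (306,290), roughly 0.8 to 0.88 rad. I push it further in small steps and watch the force.

>>> step_arm(increments=[{"hand": 0.004,"x": 0,"y": 0,"z": 0.003,"spin": 0},{"hand": 0.004,"x": 0,"y": 0,"z": 0.003,"spin": 0},{"hand": 0.004,"x": 0,"y": 0,"z": 0.002,"spin": 0},{"hand": 0.004,"x": 0,"y": 0,"z": 0,"spin": 0},{"hand": 0.004,"x": 0,"y": 0,"z": 0,"spin": 0}])

```text
t: 13.08
ee_pos: [0.5059, -0.2826, 0.0796]
tool_rot: [-0.5, 0.5, -0.5, 0.5]
force: [0.2, -0.2, 0.2]
width: 0.0041
```

>>> step_arm(increments=[{"hand": 0.004,"x": 0,"y": 0,"z": 0.002,"spin": 0},{"hand": 0.004,"x": 0,"y": 0,"z": 0.002,"spin": 0},{"hand": 0.004,"x": 0,"y": 0,"z": 0,"spin": 0},{"hand": 0.004,"x": 0,"y": 0,"z": 0,"spin": 0}])

```text
t: 13.42
ee_pos: [0.5072, -0.2826, 0.079]
tool_rot: [-0.501, 0.502, -0.499, 0.499]
force: [-6.6, -0.5, 2.0]
width: 0.0042
```

The force jumped to -6.6 N and the tool lags its command, so the toggle is at its stop. I back off, rise and check.

>>> step_arm(increments=[{"hand": 0.004,"x": 0,"y": 0,"z": -0.01,"spin": 0},{"hand": 0.004,"x": 0,"y": 0,"z": -0.03,"spin": 0},{"hand": 0.004,"x": 0,"y": 0,"z": -0.03,"spin": 0},{"hand": 0.004,"x": 0,"y": 0,"z": -0.02,"spin": 0},{"hand": 0.004,"x": 0,"y": -0.03,"z": 0,"spin": 0},{"hand": 0.004,"x": 0,"y": -0.04,"z": 0,"spin": 0},{"hand": 0.004,"x": 0,"y": -0.04,"z": 0,"spin": 0},{"hand": 0.004,"x": 0,"y": -0.03,"z": 0,"spin": 0},{"hand": 0.004,"x": 0.03,"y": 0,"z": 0,"spin": 0},{"hand": 0.004,"x": 0.03,"y": 0,"z": 0,"spin": 0},{"hand": 0.004,"x": 0.03,"y": 0,"z": 0,"spin": 0},{"hand": 0.004,"x": 0,"y": 0,"z": 0,"spin": 0},{"hand": 0.004,"x": 0,"y": 0,"z": 0,"spin": 0},{"hand": 0.004,"x": 0,"y": 0,"z": 0,"spin": 0}])

```text
t: 14.58
ee_pos: [0.4201, -0.3716, 0.2194]
tool_rot: [-0.5, 0.5, -0.5, 0.501]
force: [-0.3, 0.2, -0.4]
width: 0.0043
```

```bash
python3 - <<'E'
from h import *
c=shot('scene','s4');s=observe();print(s['ee_pos'],s['force'],s['dq'].round(3))
a=load('scene0')['image'];
d=cv2.absdiff(a,c['image']).max(2)[140:300,130:460];print((d>60).sum())
i=c['image'][130:280,130:450];cv2.imwrite('pics/s4c.png',cv2.resize(i,None,fx=2.5,fy=2.5,interpolation=cv2.INTER_CUBIC))
E
```

```text
[ 0.42022404 -0.37108448  0.2194832 ] [-0.47106618  0.06259175 -0.33996164] [-0.007 -0.004 -0.002  0.002  0.002  0.003  0.   ]
354
```

View pics/s4c.png

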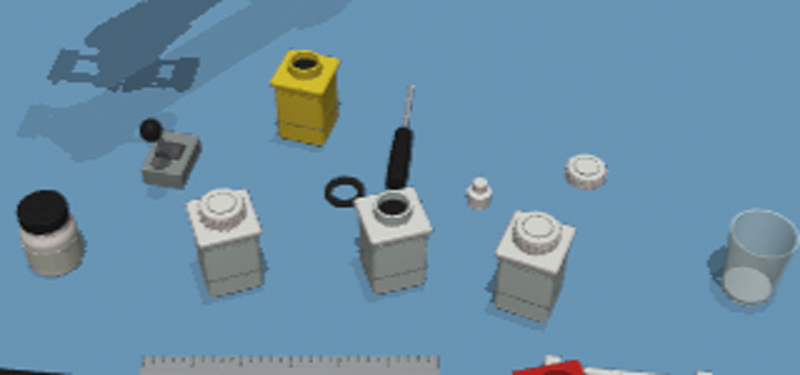

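The ball is at crop (151,129), full picture (190,182). The 1.0 rad stop was predicted at (191,181), so the toggle is fully over. The tanks, cap and bystanders in this view appear unmoved, and the robot is clear. I hand in.

```bash
python3 -c "
from workcell import finish_job
print(finish_job())"
```

```text
the job is handed in; nothing more can be done
None
```

The job is done and handed in at about 15 s of the 61 s allowed; the hand-in reported no verdict.

**What I did:**
- **Open tank:** I pointed at the open middle white tank for about 2.3 s, with the fingertips about 2 cm above its mouth.
- **Loose cap:** I pointed at it in the same way for about 2.3 s.
- **Toggle:** I pushed it over to its far stop with the nearly closed fingers, then backed the robot clear.

**What the last checks showed:**
- **Toggle position:** The ball appeared at (190, 182), against (191, 181) predicted for the 1.0 rad stop. The push force rose to 6.6 N there, which fits having reached the stop.
- **Everything else:** The tanks, the cap and the bystanders in the last close-up looked unmoved, judged by eye. The rule and dip tube were only partly in view. The force reading was about zero once the arm was clear.
- **Disagreement:** The two cameras differed by about 1 cm in x on the mouth and cap positions. I used a least-squares fit of both, which stays well within the 20 mm tolerance whichever camera is right.

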